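# Tap the test block down onto its parallels

## Task

The aluminium test block in the bench vise has ridden up off the two steel parallels beneath it. Pick up the tapping bar (the slim steel bar with the wider nylon foot) and with its foot gently tap or press the block down, without dropping or slamming the bar onto it and without pushing the block with the gripper itself, until the block sits fully home on both parallels and they can no longer slide; leave the parallels in their place. Then stand the tapping bar upright on the counter again and let go.

Things in the scene. Friction and masses are not known exactly. Their poses are not given: they have to be found in the camera images.
- tapping_bar: Tapping bar, 115 mm tall, upright on the counter: white nylon foot 36 mm in diameter and 26 mm high, above it a plain steel shaft 24 mm in diameter. 0.3 kg. Origin: centre of the foot's underside; z up the shaft. Beside it, in any order: a plain steel cylinder (32 by 80 mm tall, no foot), a brass knob weight (44 by 66 mm) and a blue jar (50 by 90 mm).
- block: Aluminium block, 70 (x, along the jaws) by 50 by 40 mm tall, four dark holes in its top, held in a vise fixed to the counter. Origin: centre of its underside. It only slides straight up and down. Starts 7 to 14 mm above the parallels; fully home its origin is 55 mm, its top 95 mm above the counter. Jaw friction holds it at any height: 8 to 9 N down moves it; the parallels are a firm stop.
- parallel_a: Steel parallel: loose bar 120 mm long (its x, along the jaws), 10 mm thick, 20 mm tall, standing on the vise bed (35 mm above the counter) under the +y side of the block, 18.5 mm from the block's middle; its ends show beyond the jaws. Origin: centre of its underside. It slides freely lengthwise until the block clamps it.
- parallel_b: The other parallel, the same, under the -y side of the block. The dark steel vise around them: jaws 90 mm long, tops 76 mm above the counter; it reaches 55 mm from the block's middle along the block's +y and, with screw and handle, 175 mm along -y.
Things that resemble listed ones, but are neither listed nor needed, are in the scene too. Leave any purple look-alike of the tapping_bar alone.

How it is judged (in metres and radians):
On the way, in this order (a step that is already met when the one before it is completed fails the run):
1. the tapping bar is lifted at least 50 mm off the counter, the block still up (height (world z) of tapping_bar above 0.05 m and height (world z) of block above 0.0605 m), for 0.1 s.
2. the block is down on the parallels, within 2 mm (height (world z) of block below 0.057 m), for 0.1 s.
At the end, for the whole second after the job is handed in: The block rests on both parallels (its underside no more than 2 mm above them, its weight on each), the parallels are within 12 mm of where they began, and the tapping bar stands upright (within 10 degrees) and still, foot on the counter (height (world z) of block below 0.057 m and contact force between block and parallel_a above 0.3 N and contact force between block and parallel_b above 0.3 N and distance of each of parallel_a, parallel_b from where it was at the start of the episode below 0.012 m and height (world z) of tapping_bar below 0.01 m and angle between tapping_bar's own z axis and vertical below 0.17 rad and linear speed of tapping_bar below 0.02 m/s); the robot touches nothing.
It fails at once if the gripper pushes the block directly (over 3 N) (contact force between any of the fingers, the arm and block above 3 N).
It fails at once if the tapping bar is dropped or slammed onto the block (faster than 0.4 m/s just above it) (horizontal distance between tapping_bar and block below 0.04 m and height (world z) of tapping_bar below 0.15 m and linear speed of tapping_bar above 0.4 m/s).
It also fails if it takes over 45 s, if anything falls off the work surface, if the arm or the gripper's body presses on something with over 40 N, if the wrist force passes 120 N, or if a joint passes its speed limit or range.

## Robot

A 6-joint arm with a two-finger parallel gripper is mounted at the origin on the work surface. World frame = base frame: x ahead of the robot, y to its left, z up, the work surface at z = 0. Lengths are in m, angles in degrees, forces in N, time in s.
With the tool pointing down it reaches from about 0.35 to 0.8 m from the base axis. Payload 7.3 kg.
Tool frame: the origin (TCP) lies at the very end of the fingers, on their centre line; the grasp point (between the pads) lies 19 mm behind it (bot.pinch_z is the distance from the TCP to the grasp point, in m); z points along the fingers, y is the line along which they close (so a half turn about z gives the same grasp; the last joint's range is limited). The gripper opens to 85 mm and grips with 20 to 120 N. Pads are 22 mm wide; open, the fingers measure 114 mm over their backs; the gripper's body (76 mm by 85 mm) begins 54 mm behind the grasp point. The pads swing forward as they close: fully open they stand 13 mm farther back than shut.
Start: joints at [-8.365, 19.595, 87.324, -0, 73.075, -8.365], TCP at [0.525, 0, 0.231] pointing down, gripper open.
Joint ranges: [-145.02, 145.02], [-44.19, 115.74], [2.07, 154.8], [-57.11, 237.11], [16.16, 152.29], [-177.93, 177.93]. Speed limits (degrees/s): [147.25, 147.25, 180, 180, 180, 180].

## Interface

Orientations are given as [roll, pitch, yaw] about the fixed x, y, z axes, in that order (R = Rz(yaw) Ry(pitch) Rx(roll)).
In Python, from cell import bot gives the robot as it stands.
- The arm moves only by the shell command python3 -m jog 'ROWS' [FORCE]. ROWS is JSON, one flat list of numbers, 7 for each row, row after row: the shift along the tool's x, y, z in mm, then the turn, a rotation vector about the tool's x, y, z in rad, then the finger opening in mm, from 0 to 85.4. In form: [dx, dy, dz, rx, ry, rz, jaw, dx, dy, dz, rx, ry, rz, jaw, ...]. A call has exactly 5 rows; each row is the pose to reach, as a shift and turn from the pose commanded when the call began, along the tool's axes at that moment; what a row does not reach only later rows make up. A row lasts 1/12 s, in which the tool goes at most 41.7 mm and 7.16 degrees, less where a joint would pass 70% of its speed; a pose out of reach is approached as far as the arm can. A call with a gripper value outside its range is refused whole. The fingers move at their own pace and stop on an object; FORCE is the grip in N (left out, the last holds). Time passes only in rows, so rows that repeat a pose let the fingers close, or fill a call up. It gives the time, the measured TCP pose, the force, the opening and the grip force at its end, in the units of the state.
- bot.get_state(): the state, without advancing time (a new reading comes with each control period).
- bot.camera(name): name is "scene" or "side" or "wrist"; returns a dict with "image" (480x640x3 uint8, blue, green, red), "vertical_fov" (degrees; the focal length in pixels is half the picture's height over the tangent of half this angle, whatever the lens; pixels are square), "cx", "cy" (the principal point, pixels), "R" (3x3) and "t" (3): a world point X has camera coordinates R X + t. Camera axes: x right, y down, z forward; pixel columns grow to the right and rows downward; lengths in m; the calibration is good to about 2 mm. A picture is of the moment at which its call begins. There is no depth.
- bot.close_job(): hands the job in; it is judged then, once.
Trained networks look in the newest picture that a camera, given by its name, has taken for a name from the list of things; names that differ only in an ending like _2 or _b are one class to them, and where a whole thing is asked for, a point or a joint stands for the part that bears it (a point fixed in the world has none). Each returns a list of dicts, best first, with "conf" (0 to 1); they miss things now and then, are a little off and sometimes report something else, mostly with a low value. They report only what shows in the picture. A call takes as long as a camera call. They do not tell look-alikes from the thing itself.
- bot.recognise(camera, query): "pixel" ([column, row] in pixels, amid what is visible of it).
- bot.trace(camera, query): "region" (480x640 bool, what is visible of it) and "pixel" ([column, row] in pixels, amid what is visible of it).
The state is a dict: "time": time; "joint_positions": joint angles; "joint_velocities": joint speeds; "tau": joint torques, N m; "tcp_pos": TCP position; "eef_rot": TCP orientation; "contact_force": force on the tool from outside, world axes, zero at the start; "torque": the same for the moment, N m; "finger_gap": finger opening in m; "grasp_force": force on a finger pad.
Only numpy, scipy, OpenCV 4.12 (cv2) and the standard library are available. Lean on these libraries where they do the work, as an engineer would, in place of code of your own. Each camera call takes 0.05 s, during which the arm holds its last target. There are 200 camera calls.

## Working session

There is one attempt and no reset: what is moved stays moved. The work goes in short steps, Python scripts to look and compute and a shell command to move; the robot and the scene stay as the last step left them, time stands still between calls to the robot, and variables do not carry over. Pictures are saved under pics/ and viewed, at most 10 in all, crops included, and the job is handed in when it is done.

```bash
mkdir -p pics
cat > h.py <<'E'
import numpy as np, cv2
from cell import bot
def ray(c,px):
    f=240/np.tan(np.radians(c["vertical_fov"])/2)
    R=np.array(c["R"]);t=np.array(c["t"])
    d=R.T@np.array([(px[0]-c["cx"])/f,(px[1]-c["cy"])/f,1]);return -R.T@t,d
def at(c,px,z):
    o,d=ray(c,px);return o+d*(z-o[2])/d[2]
def proj(c,X):
    f=240/np.tan(np.radians(c["vertical_fov"])/2)
    p=np.array(c["R"])@np.array(X)+np.array(c["t"]);return np.array([p[0]/p[2]*f+c["cx"],p[1]/p[2]*f+c["cy"]])
E
python3 - <<'E'
from h import *
ims=[]
for n,z in (("scene",.05),("side",.05)):
    c=bot.camera(n); im=c["image"].copy()
    cv2.imwrite(f"pics/{n}0.png",im)
    for q,z in (("tapping_bar",.055),("block",.1),("parallel_a",.05)):
        for r in bot.recognise(n,q)[:3]:
            print(n,q,round(r["conf"],2),np.round(r["pixel"]),np.round(at(c,r["pixel"],z),3))
print(bot.get_state()["tcp_pos"],bot.get_state()["eef_rot"])
E
```

```text
scene tapping_bar 0.86 [334. 200.] [0.403 0.082 0.055]
scene tapping_bar 0.65 [368. 175.] [0.336 0.173 0.055]
scene tapping_bar 0.63 [355. 235.] [0.511 0.108 0.055]
scene block 0.92 [227. 264.] [ 0.582 -0.146  0.1  ]
scene parallel_a 0.57 [219. 298.] [ 0.62  -0.169  0.05 ]
side tapping_bar 0.97 [296. 172.] [0.44  0.155 0.055]
side tapping_bar 0.87 [266. 202.] [0.385 0.086 0.055]
side tapping_bar 0.86 [337. 184.] [0.512 0.121 0.055]
side block 0.76 [396. 307.] [ 0.57  -0.153  0.1  ]
side parallel_a 0.81 [362. 327.] [ 0.526 -0.156  0.05 ]
[5.24965019e-01 1.52420480e-05 2.31228538e-01] [-1.79994812e+02 -1.13826375e-03  8.99989191e+01]
```

View pics/scene0.png

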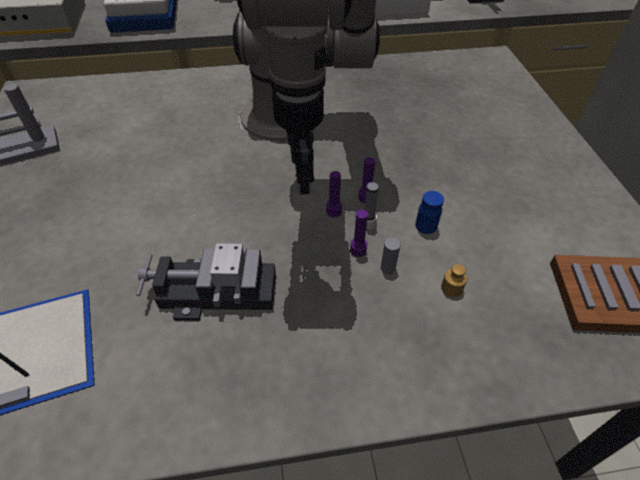

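View pics/side0.png

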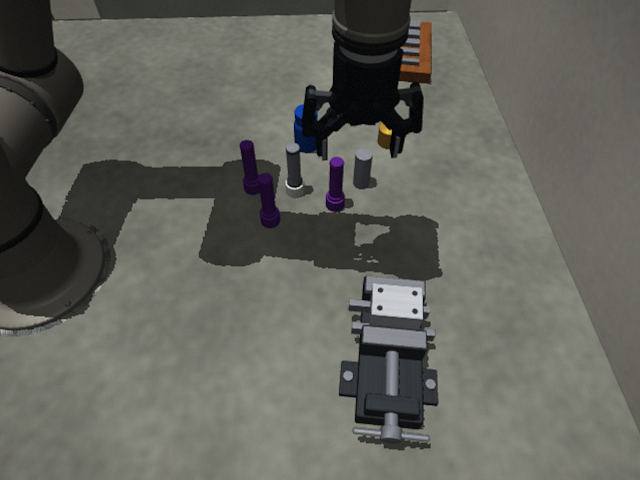

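The real bar (silver with white foot) is at side (293,168) and scene (372,200), with three purple look-alikes around it. The vise's screw points towards world -y.

Run:
```python
from h import *
S=bot.camera("scene");D=bot.camera("side")
for n,ps,pd,z in (("bar",(372,186),(293,148),.112),("p1",(335,175),(266,179),.112),("p2",(369,161),(247,145),.112),("p3",(361,213),(336,161),.112),("cyl",(391,243),(363,154),.08)):
    print(n,at(S,ps,z).round(3),at(D,pd,z).round(3))
for n,c in (("scene",S),("side",D)):
    r=bot.trace(n,"block")[0]["region"].astype(np.uint8)
    m=(r>0)&(c["image"].min(2)>140)
    m=m.astype(np.uint8)
    k=max(cv2.findContours(m,0,2)[0],key=cv2.contourArea)
    a=cv2.approxPolyDP(cv2.convexHull(k),4,True)[:,0]
    print(n,[(tuple(p.tolist()),at(c,p,.105).round(3)[:2].tolist()) for p in a])
    for r in bot.trace(n,"tapping_bar"):
        ys,xs=np.nonzero(r["region"]); print(n,round(r["conf"],2),xs.min(),xs.max(),ys.min(),ys.max())
```

```text
bar [0.432 0.156 0.112] [0.436 0.157 0.112]
p1 [0.387 0.086 0.112] [0.39  0.087 0.112]
p2 [0.353 0.167 0.112] [0.356 0.169 0.112]
p3 [0.504 0.118 0.112] [0.508 0.122 0.112]
cyl [0.562 0.167 0.08 ] [0.562 0.169 0.08 ]
scene [((241, 244), [0.543, -0.118]), ((237, 272), [0.608, -0.128]), ((210, 272), [0.601, -0.175]), ((217, 243), [0.534, -0.162])]
scene 0.95 365 378 183 229
scene 0.93 326 341 171 217
scene 0.9 358 375 157 201
scene 0.56 350 368 209 256
side [((374, 284), [0.544, -0.118]), ((420, 287), [0.608, -0.126]), ((422, 318), [0.602, -0.174]), ((372, 313), [0.535, -0.163])]
side 0.98 257 281 172 227
side 0.95 240 259 139 194
side 0.86 286 305 142 197
side 0.74 326 344 157 210
side 0.6 349 429 299 317
```

```bash
python3 -m jog '[31,-18,0,0,0,-0.105,50, 63,-36,0,0,0,-0.21,50, 94,-55,0,0,0,-0.315,50, 126,-73,0,0,0,-0.42,50, 157,-91,0,0,0,-0.524,50]' 70
python3 -m jog '[0,0,0,0,0,0,50, 0,0,0,0,0,0,50, 0,0,10,0,0,0,50, 0,0,20,0,0,0,50, 0,0,20,0,0,0,50]'
python3 - <<'E'
from h import *
c=bot.camera("wrist");cv2.imwrite("pics/w1.png",c["image"])
print(bot.get_state()["tcp_pos"],bot.get_state()["eef_rot"])
print("expect top",proj(c,[.434,.157,.115]),"foot",proj(c,[.434,.157,0]))
E
```

```text
time: 1.12
tcp_pos: [0.433, 0.1582, 0.2314]
eef_rot: [180.0, 0.0, 120.3]
contact_force: [0.9, 0.4, -0.5]
finger_gap: 0.0499
grasp_force: 0.0
time: 1.53
tcp_pos: [0.4337, 0.156, 0.2098]
eef_rot: [-179.8, -0.0, 119.9]
contact_force: [0.3, -0.3, 0.6]
finger_gap: 0.0499
grasp_force: 0.0
[0.43409834 0.15609561 0.21069579] [-1.79904060e+02 -1.56967577e-02  1.19912527e+02]
expect top [315.82984324 239.16679572] foot [315.71989452 200.59050005]
```

View pics/w1.png

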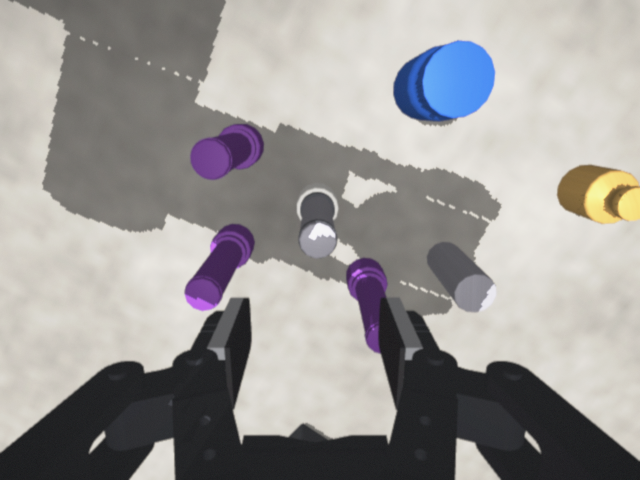

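The wrist view shows the silver bar's top at (319,237), within 2 mm of the estimate, and the finger line is clear of the purple bars. I'll descend and grip.

```bash
python3 -m jog '[0,0,30,0,0,0,50, 0,0,60,0,0,0,50, 0,0,90,0,0,0,50, 0,0,120,0,0,0,50, 0,0,139,0,0,0,50]'
python3 -m jog '[0,0,0,0,0,0,50, 0,0,0,0,0,0,10, 0,0,0,0,0,0,10, 0,0,0,0,0,0,10, 0,0,0,0,0,0,10]' 70
python3 -m jog '[0,0,0,0,0,0,10, 0,0,-10,0,0,0,10, 0,0,-30,0,0,0,10, 0,0,-55,0,0,0,10, 0,0,-80,0,0,0,10]'
```

```text
time: 2.0
tcp_pos: [0.4338, 0.1562, 0.0704]
eef_rot: [-179.9, -0.0, 119.9]
contact_force: [-0.8, -0.2, -0.5]
finger_gap: 0.05
grasp_force: 0.0
time: 2.42
tcp_pos: [0.4353, 0.1571, 0.074]
eef_rot: [179.8, 0.1, 120.0]
contact_force: [-0.3, -0.3, 6.7]
finger_gap: 0.0226
grasp_force: 68.9
time: 2.83
tcp_pos: [0.4335, 0.157, 0.1534]
eef_rot: [-180.0, -0.0, 120.0]
contact_force: [0.7, 0.5, -2.4]
finger_gap: 0.0224
grasp_force: 68.8
```

```bash
python3 -m jog '[0,0,-35,0,0,0,10, 0,0,-70,0,0,0,10, 0,0,-100,0,0,0,10, -20,-2,-100,0,0,0,10, -50,-5,-100,0,0,0,10]'
python3 -m jog '[-35,-3,0,0,0,0,10, -70,-7,0,0,0,0,10, -105,-10,0,0,0,0,10, -140,-13,0,0,0,0,10, -175,-17,0,0,0,0,10]'
python3 -m jog '[-30,-3,0,0,0,0,10, -60,-6,0,0,0,0,10, -90,-8,0,0,0,0,10, -107,-10,0,0,0,0,10, -107,-10,0,0,0,0,10]'
python3 - <<'E'
from h import *
for n in ("wrist","side"):
    c=bot.camera(n);cv2.imwrite(f"pics/{n}2.png",c["image"])
print(bot.get_state()["tcp_pos"],bot.get_state()["eef_rot"],bot.get_state()["contact_force"])
E
```

```text
time: 3.25
tcp_pos: [0.455, 0.1125, 0.2551]
eef_rot: [179.7, 0.1, 120.2]
contact_force: [-0.1, -0.1, -3.1]
finger_gap: 0.0226
grasp_force: 69.3
time: 3.67
tcp_pos: [0.5278, -0.0503, 0.2527]
eef_rot: [180.0, 0.0, 120.0]
contact_force: [1.6, 0.4, -2.2]
finger_gap: 0.0222
grasp_force: 69.3
time: 4.08
tcp_pos: [0.5731, -0.1499, 0.2519]
eef_rot: [-180.0, 0.1, 119.8]
contact_force: [-0.9, 0.6, -2.8]
finger_gap: 0.0225
grasp_force: 69.2
[ 0.57205784 -0.14667818  0.25203199] [-1.79981587e+02 -6.01043111e-02  1.19952410e+02] [ 0.22706242  0.68338165 -2.23822432]
```

View pics/side2.png

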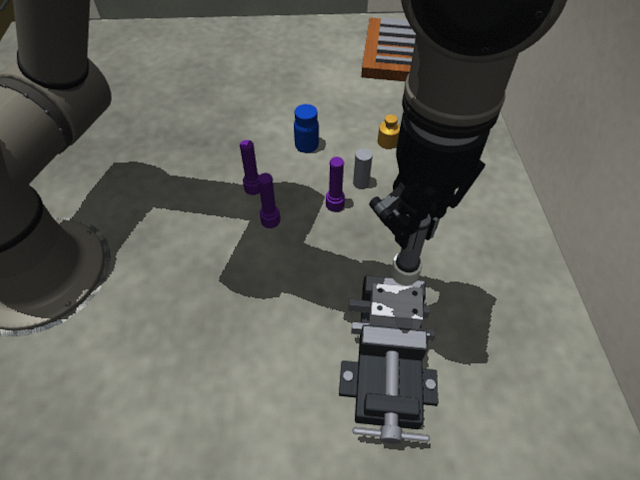

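View pics/wrist2.png

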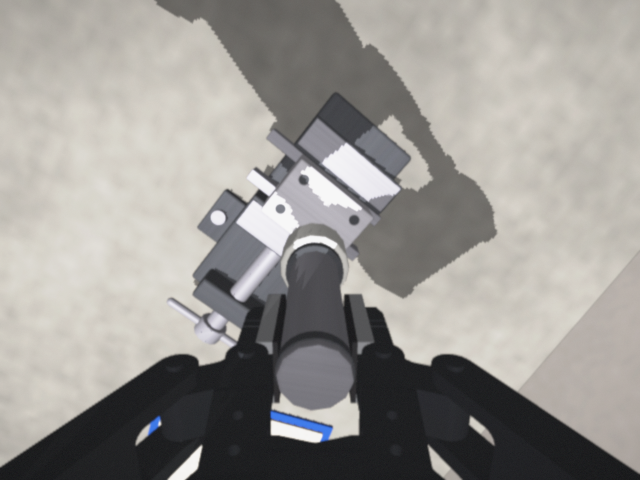

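The bar hangs vertical over the block. The holes in the wrist view are at (304,180), (280,209) and (354,220), so the block's centre is at about (317,214).

```bash
python3 - <<'E'
from h import *
c=bot.camera("wrist")
print(at(c,(317,214.5),.105),bot.get_state()["tcp_pos"])
E
python3 -m jog '[0,0,12,0,0,0,10, 0,0,24,0,0,0,10, 0,0,36,0,0,0,10, 0,0,48,0,0,0,10, 0,0,58,0,0,0,10]'
```

```text
[ 0.57199016 -0.14256472  0.105     ] [ 0.57195718 -0.14593218  0.25221471]
time: 4.65
tcp_pos: [0.5719, -0.145, 0.1939]
eef_rot: [-180.0, -0.0, 120.1]
contact_force: [0.4, -0.3, -2.4]
finger_gap: 0.0222
grasp_force: 69.2
```

```bash
python3 -m jog '[0,0,3,0,0,0,10, 0,0,6,0,0,0,10, 0,0,9,0,0,0,10, 0,0,12,0,0,0,10, 0,0,15,0,0,0,10]'
python3 -m jog '[0,0,1.5,0,0,0,10, 0,0,3,0,0,0,10, 0,0,4.5,0,0,0,10, 0,0,6,0,0,0,10, 0,0,7.5,0,0,0,10]'
```

```text
time: 5.07
tcp_pos: [0.5727, -0.1465, 0.1797]
eef_rot: [180.0, 0.1, 120.0]
contact_force: [0.3, -0.0, -3.0]
finger_gap: 0.0227
grasp_force: 69.2
time: 5.48
tcp_pos: [0.5727, -0.1467, 0.1734]
eef_rot: [179.9, 0.1, 120.0]
contact_force: [-3.1, 0.4, 6.2]
finger_gap: 0.0223
grasp_force: 69.9
```

```bash
python3 -m jog '[0,0,1,0,0,0,10, 0,0,2,0,0,0,10, 0,0,3,0,0,0,10, 0,0,4,0,0,0,10, 0,0,5,0,0,0,10]'
python3 -m jog '[0,0,0.6,0,0,0,10, 0,0,1.2,0,0,0,10, 0,0,1.8,0,0,0,10, 0,0,2.4,0,0,0,10, 0,0,3,0,0,0,10]'
```

```text
time: 5.9
tcp_pos: [0.5728, -0.1467, 0.169]
eef_rot: [179.9, 0.1, 120.0]
contact_force: [-4.3, 1.4, 15.7]
finger_gap: 0.0227
grasp_force: 70.8
time: 6.32
tcp_pos: [0.5731, -0.147, 0.1689]
eef_rot: [179.8, 0.3, 120.0]
contact_force: [-9.2, 2.8, 28.9]
finger_gap: 0.0228
grasp_force: 72.4
```

It has hit a firm stop: TCP 168.9 mm, less the 74 mm grasp offset, gives 95 mm, so the block is home. I'll lift off and check.

```bash
python3 -m jog '[0,0,-5,0,0,0,10, 0,0,-15,0,0,0,10, 0,0,-35,0,0,0,10, 0,0,-62,0,0,0,10, 0,0,-90,0,0,0,10]'
python3 - <<'E'
from h import *
c=bot.camera("side");print(bot.get_state()["tcp_pos"],bot.get_state()["eef_rot"])
cv2.imwrite("pics/s3.png",cv2.resize(c["image"][220:460,280:600],None,fx=2.5,fy=2.5,interpolation=cv2.INTER_CUBIC))
E
```

```text
time: 6.73
tcp_pos: [0.572, -0.1463, 0.2541]
eef_rot: [-179.9, -0.1, 120.0]
contact_force: [0.2, -0.8, -2.7]
finger_gap: 0.0224
grasp_force: 69.0
[ 0.57439343 -0.14722041  0.26118287] [179.67169275   0.4091493  120.02038807]
```

View pics/s3.png

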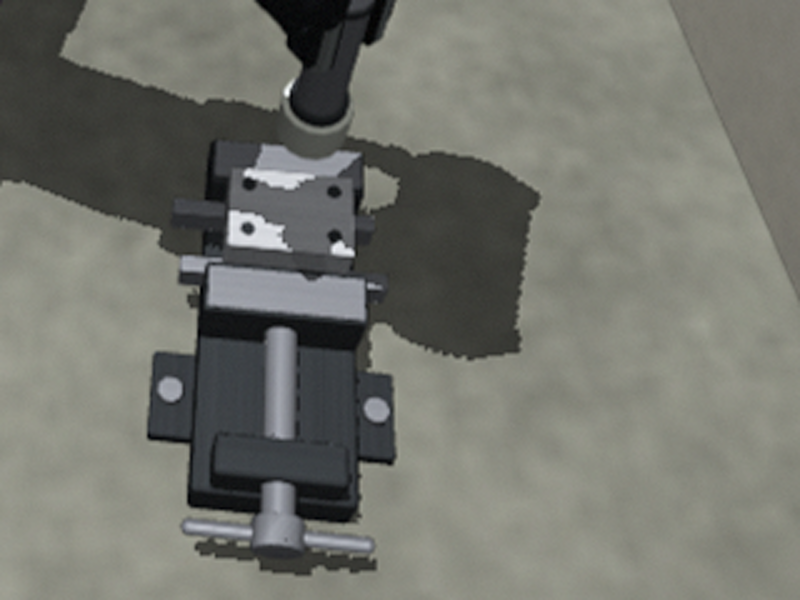

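The block top sits low against the jaws, its holes are about 3.5 px lower than before, and the parallels are where they were. I'll put the bar down in the open at about (0.50, 0.0).

```bash
python3 -m jog '[25,2,0,0,0,0,10, 60,4,0,0,0,0,10, 95,6,0,0,0,0,10, 130,9,0,0,0,0,10, 162,11,0,0,0,0,10]'
python3 -m jog '[0,0,0,0,0,0,10, 0,0,30,0,0,0,10, 0,0,65,0,0,0,10, 0,0,100,0,0,0,10, 0,0,130,0,0,0,10]'
python3 -m jog '[0,0,10,0,0,0,10, 0,0,20,0,0,0,10, 0,0,30,0,0,0,10, 0,0,35,0,0,0,10, 0,0,38,0,0,0,10]'
python3 -m jog '[0,0,0,0,0,0,10, 0,0,0,0,0,0,10, 0,0,0,0,0,0,10, 0,0,0,0,0,0,10, 0,0,0,0,0,0,10]'
```

```text
time: 7.2
tcp_pos: [0.4999, 0.0008, 0.2538]
eef_rot: [180.0, -0.0, 120.0]
contact_force: [0.1, 0.7, -1.7]
finger_gap: 0.0224
grasp_force: 69.1
time: 7.62
tcp_pos: [0.5007, -0.0008, 0.1221]
eef_rot: [-180.0, 0.0, 120.0]
contact_force: [0.3, -0.7, -2.9]
finger_gap: 0.0225
grasp_force: 69.3
time: 8.03
tcp_pos: [0.5016, -0.0009, 0.0862]
eef_rot: [179.9, 0.1, 120.0]
contact_force: [0.0, -0.0, -1.5]
finger_gap: 0.0224
grasp_force: 69.1
time: 8.45
tcp_pos: [0.5012, -0.0007, 0.0863]
eef_rot: [180.0, 0.0, 120.0]
contact_force: [0.2, 0.7, -1.7]
finger_gap: 0.0225
grasp_force: 69.1
```

```bash
python3 -m jog '[0,0,4,0,0,0,10, 0,0,8,0,0,0,10, 0,0,10,0,0,0,10, 0,0,11.5,0,0,0,10, 0,0,11.5,0,0,0,10]'
python3 -m jog '[0,0,0.5,0,0,0,10, 0,0,1,0,0,0,10, 0,0,1,0,0,0,10, 0,0,1,0,0,0,10, 0,0,1,0,0,0,10]'
```

```text
time: 8.87
tcp_pos: [0.5008, -0.0007, 0.0741]
eef_rot: [-180.0, -0.0, 120.0]
contact_force: [0.1, -0.1, -3.2]
finger_gap: 0.0227
grasp_force: 69.5
time: 9.28
tcp_pos: [0.501, -0.0008, 0.074]
eef_rot: [180.0, 0.0, 120.0]
contact_force: [-2.4, 0.1, 5.8]
finger_gap: 0.0226
grasp_force: 70.4
```

```bash
python3 -m jog '[0,0,-0.7,0,0,0,10, 0,0,-0.7,0,0,0,28, 0,0,-0.7,0,0,0,36, 0,0,-0.7,0,0,0,50, 0,0,-0.7,0,0,0,50]'
python3 -m jog '[0,0,-0.7,0,0,0,50, 0,0,-10,0,0,0,50, 0,0,-30,0,0,0,50, 0,0,-60,0,0,0,50, 0,0,-95,0,0,0,50]'
python3 -m jog '[0,0,-35,0,0,0,50, 0,0,-60,0,0,0,50, 0,0,-60,0,0,0,50, 0,0,-60,0,0,0,50, 0,0,-60,0,0,0,50]'
python3 - <<'E'
from h import *
c=bot.camera("side")
cv2.imwrite("pics/s4.png",c["image"])
s=bot.get_state();print(s["tcp_pos"],s["finger_gap"])
for z in (.095,.105): print(z,[proj(c,[x,y,z]).round(1).tolist() for x,y in ((.572,-.145),)])
for n in ("side",):
    r=bot.trace(n,"block")[0]["region"]
    m=(r&(c["image"].min(2)>140)).astype(np.uint8)
    k=max(cv2.findContours(m,0,2)[0],key=cv2.contourArea);print(cv2.minAreaRect(k))
E
```

```text
time: 9.7
tcp_pos: [0.501, -0.0007, 0.074]
eef_rot: [180.0, 0.0, 120.0]
contact_force: [-0.3, 0.4, 0.2]
finger_gap: 0.0501
grasp_force: 0.0
time: 10.12
tcp_pos: [0.4998, -0.0005, 0.1695]
eef_rot: [-179.9, -0.1, 120.0]
contact_force: [0.9, -0.5, -0.3]
finger_gap: 0.0501
grasp_force: 0.0
time: 10.53
tcp_pos: [0.5004, -0.0006, 0.2287]
eef_rot: [-180.0, -0.0, 120.0]
contact_force: [0.2, 0.1, 0.3]
finger_gap: 0.0501
grasp_force: 0.0
[ 0.50012525 -0.00057334  0.22806315] 0.05017261423942609
0.095 [[396.0, 303.5]]
0.105 [[396.9, 300.0]]
((396.5, 304.0), (51.876983642578125, 31.234834671020508), 5.19442892074585)
```

View pics/s4.png

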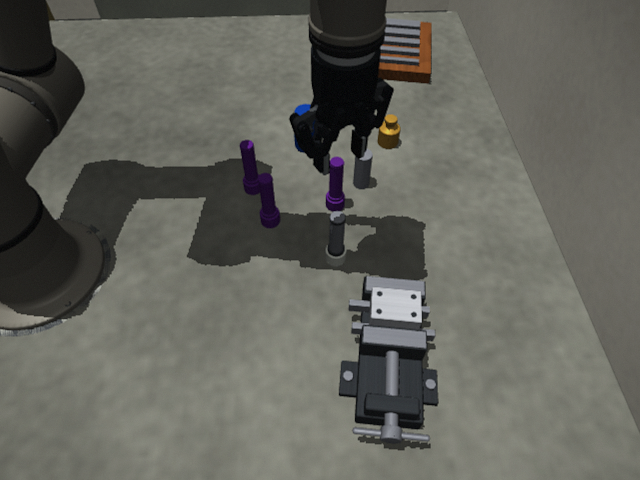

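The bar stands upright at (336,240). The block's top centre is at (396.5,304), which matches the home height (a top at 95 mm would project to row 303.5), and the parallels haven't moved. Handing in.

```bash
python3 -c "
from cell import bot
print(bot.close_job())"
```

```text
the job is handed in; nothing more can be done
None
```

I pressed the block down until it hit a firm stop at home height, stood the tapping bar upright on the counter and let go, and handed the job in after about 11 s; the camera shows the parallels where they were, but no verdict came back.

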